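# Slide the loaded honing tray across the gap into its dock and lock it in

## Task

Put the honing tray away: with a light pressure on the thumb ledge at its tail, slide it along the stand, straight across the open gap and into the dock, keeping it level all the way, because the heavy oil stone sits at its nose and will tip it into the gap as soon as the tail is not held down (do not lift it over). Push it gently on until it meets the rubber buffers at the back of the dock and lean on them lightly for a moment, without ramming them. Then let go and swing the dock's turn-button across behind the tray so that it cannot creep out, and leave the brush, the gouge and the mug where they are.

Things in the scene. Friction and masses are not known exactly. Their poses are not given: they have to be found in the camera images.
- tray: loose beech tray, 200 mm long (x; +x is the nose, pushed first), 192 mm wide (y). Origin: centre of its underside, z up. Floor 8 mm thick; sides 28 mm high. Tail wall over the full width at x = -65 to -57 mm, 44 mm above the underside. About 1 kg with the stone and a loose 60 mm tin; centre of mass some 35 mm ahead of the origin. Waxed: it slides with 2 to 4 N.
- thumb_ledge (a point): middle of the tray's thumb ledge: the bare floor behind the tail wall, 35 mm deep (tray x = -100 to -65 mm), its top 8 mm above the tray's underside. Fingertips press down here and push on the rear face of the tail wall, 17.5 mm ahead. Over the gap it takes some 4 to 8 N down to keep the nose up; over about 18 N is too hard. Axes as the tray's.
- stand: low wooden stand, fixed. Origin: centre of its underside on the table; x is the pushing direction. Board x = -105 to 105 mm, 218 mm wide, top 50 mm above the table, waxed. Two fences 14 mm high, 201 mm apart, guide the tray loosely.
- dock: pale plywood dock past the gap, fixed, in line with the stand within 3 mm and 0.02 rad. Origin: centre of its underside, 316 to 326 mm from the stand's; x is the way in. Deck level with the stand's (50 mm), waxed. Cheeks 25 mm above the deck, 197 mm apart, flared at the mouth. With the tray home the axes coincide and the tray's origin is 0 to 7 mm short of the dock's in x, as the buffers are set.
- dock_mouth (a point): middle of the front edge of the dock's deck (dock x = -97 mm, 50 mm above the table). In front of it a bevelled lip slopes down to 44 mm height at dock x = -112 mm. The open gap from the stand's edge to here is about 114 to 124 mm. Axes as the dock's.
- back_stop: rail across the back of the dock with two black rubber buffers (18 mm across, 16 mm above the deck, 60 mm either side of the middle) on threaded studs. Origin: on the deck, 100 mm ahead of the dock's origin. The buffer faces stand 0 to 7 mm in front (-x) of it, a setting not reported: find them by feel with the tray's nose. They are hard: 3 to 10 N is home, over 15 N is ramming.
- button (a joint): turn-button on the cheek farther from the robot: dark wooden bar 18 mm wide, reaching 54 mm from its pivot. 0 rad: points back along the cheek (dock -x); negative: outwards; +1.57 (end of travel): square across behind the tail wall (dock +y). Grows clockwise seen from above. Stiff (1 to 2 N at its end), stays where left, starts outwards; it swings clear over the ledge when the tray is in.
- button_pivot (a point): pivot of the turn-button (brass screw) on the cheek: dock x = -83 mm, y = -109 mm, half-way up the bar, 83 mm above the table. The bar is 76 to 90 mm above the table, the cheek's top 75 mm; the fixed tool chest near by is 70 mm high. Axes as the dock's.
- stone: grey oil stone in a dark walnut base, 66 x 178 x 34 mm, about 0.6 kg, lying crosswise in its bay at the tray's nose, where it stays. Origin: centre of its underside, 8 mm above the tray's underside and about 56 mm ahead of the tray's origin.
- brush: dusting brush with red handle, 191 mm long, 15 mm high, lying in the gap between stand and dock; bystander. Origin: middle of its underside.
- gouge: carving gouge with pale boxwood handle, 202 mm long, 33 mm high, lying just behind the stand's tail end; bystander. Origin: middle of its underside.
- mug: orange mug, 101 mm high, 80 mm across, standing beyond the dock; bystander. Origin: under it.

How it is judged:
On the way, in this order (a step that is already met when the one before it is completed fails the run):
1. the tray bridges the gap level, resting on the stand and on the dock at once (contact force between tray and stand above 0.3 N and contact force between tray and dock above 0.3 N and angle between tray's own z axis and vertical below 0.025 rad), for 0.1 s.
2. the tray is home and leans on the buffers with over 2 N for 0.1 s, the button still clear of it (x of tray in the frame of dock above -0.009 m and contact force between tray and back_stop above 2 N and value of joint button below 0.6 rad), for 0.1 s.
At the end, for the whole second after the job is handed in: the tray lies level (within 0.02 rad) and at rest in the dock, its origin not more than 9 mm short of the dock's in x and within 4 mm of it in y, the stone in its bay, and the turn-button lies across behind the tail wall (over 1.4 rad) (x of tray in the frame of dock above -0.009 m and y of tray in the frame of dock between -0.004 and 0.004 m and angle between tray's own z axis and vertical below 0.02 rad and value of joint button above 1.4 rad and linear speed of tray below 0.01 m/s and z of stone in the frame of tray below 0.014 m); the robot touches nothing.
It fails at once if the tray tips or sags by more than 0.025 rad (its nose about 2.5 mm), or is lifted more than 8 mm off the deck (angle between tray's own z axis and vertical above 0.025 rad or height (world z) of tray above 0.058 m).
It fails at once if the tray is pressed down on the stand with over 30 N, its own 10 N included (contact force between tray and stand above 30 N).
It fails at once if the tray is rammed into the buffers with over 15 N, or the button is forced against the tray with over 8 N (contact force between tray and back_stop above 15 N or contact force between tray and button above 8 N).
It fails at once if the stone comes up out of its bay by more than 6 mm (z of stone in the frame of tray above 0.014 m).
It fails at once if the brush, the gouge or the mug is moved by more than 20 mm (distance of any of brush, gouge, mug from where it was at the start of the episode above 0.02 m).
It also fails if it takes over 67 s, if anything falls off the work surface, if the arm or the gripper's body presses on something with over 40 N, if the wrist force passes 120 N, or if a joint passes its speed limit or range.

## Robot

A 6-joint arm with a two-finger parallel gripper is mounted at the origin on the work surface; the furniture and walls round the work are solid. World frame = base frame: x ahead of the robot, y to its left, z up, the work surface at z = 0. Lengths are in m, angles in rad, forces in N, time in s.
With the tool pointing down it reaches from about 0.325 to 0.75 m from the base axis. Payload 7.6 kg.
Tool frame: the origin (TCP) lies midway between the tips of the shut fingers; the grasp point (between the pads) lies arm.grip_depth behind it (arm.grip_depth is the distance from the TCP to the grasp point, in m); z points along the fingers, y is the line along which they close (so a half turn about z gives the same grasp; the last joint's range is limited). The gripper opens to 85 mm and grips with 20 to 120 N. Pads are 22 mm wide; open, the fingers measure 114 mm over their backs; the gripper's body (76 mm by 85 mm) begins 54 mm behind the grasp point. The pads swing forward as they close: fully open they stand 13 mm farther back than shut.
Start: joints at [-1.268, 0.052, 1.401, -0, 1.689, -0.07], TCP at [0.191, -0.489, 0.231] pointing down, gripper open.
Joint ranges: [-2.9, 2.9], [-0.91, 2.17], [0.12, 2.37], [-1.06, 4.2], [0.26, 2.73], [-2.93, 2.93]. Speed limits (rad/s): [2.57, 2.57, 3.01, 3.14, 3.14, 3.14].

## Interface

Orientations are given as [roll, pitch, yaw] about the fixed x, y, z axes, in that order (R = Rz(yaw) Ry(pitch) Rx(roll)).
In Python, from cell import telemetry, vision, arm, nets gives the robot as it stands.
- The arm moves only by the shell command python3 -m crank 'ROWS' [FORCE]. ROWS is JSON, a list of rows, each a list of 7 numbers: the shift along the tool's x, y, z in m, then the turn, a rotation vector about the tool's x, y, z in rad, then the gripper's target within -1 to 1 (shut at 1, half-way at 0, fully open at -1). In form: [[dx, dy, dz, rx, ry, rz, claw], ...]. A call has 1 to 20 rows; each row is the pose to reach, as a shift and turn from the pose commanded when the call began, along the tool's axes at that moment; what a row does not reach only later rows make up. A row lasts 1/10 s, in which the tool goes at most 50 mm and 8.59 degrees, less where a joint would pass 70% of its speed; a pose out of reach is approached as far as the arm can. A call with a gripper value outside its range is refused whole. The fingers move at their own pace and stop on an object; FORCE is the grip in N (left out, the last holds). Time passes only in rows, so rows that repeat a pose let the fingers close. It gives the time, the measured TCP pose, the force, the opening and the grip force at its end, in the units of the state.
- telemetry.read_state(): the state, without advancing time (a new reading comes with each control period).
- vision.get_image(name): name is "side" or "top"; returns a dict with "frame" (420x560x3 uint8, red, green, blue), "range_z" (420x560 float32, m along the optical axis (not along the pixel's ray), 0 where there is no reading), "fx", "fy", "cx", "cy" (pixels), "cam_to_world" (4x4, takes a point from camera to world coordinates). Camera axes: x right, y down, z forward; pixel columns grow to the right and rows downward; lengths in m; the calibration is good to about 2 mm. A picture is of the moment at which its call begins.
- arm.sign_off(): hands the job in; it is judged then, once.
Trained networks look in the newest picture that a camera, given by its name, has taken for a name from the list of things; names that differ only in an ending like _2 or _b are one class to them, and where a whole thing is asked for, a point or a joint stands for the part that bears it (a point fixed in the world has none). Each returns a list of dicts, best first, with "conf" (0 to 1); they miss things now and then, are a little off and sometimes report something else, mostly with a low value. They report only what shows in the picture. A call takes as long as a camera call.
- nets.look_for(camera, thing): "location" ([x, y, z] in m, in the coordinates of the camera as it stood for that picture, good to about 4 mm: the middle of the surface that is visible of it).
- nets.masks_of(camera, thing): "pixels" (420x560 bool, what is visible of it).
- nets.spot_point(camera, thing): "location" ([x, y, z] in m, in the coordinates of the camera as it stood for that picture, good to about 4 mm: a listed point, or the origin of a listed thing).
The state is a dict: "time": time; "joint_positions": joint angles; "joint_vel": joint speeds; "joint_torque": joint torques, N m; "tool_pos": TCP position; "eef_rot": TCP orientation; "wrist_force": force on the tool from outside, world axes, zero at the start; "ft_torque": the same for the moment, N m; "gripper_width": finger opening in m; "finger_force": force on a finger pad.
Only numpy, scipy, OpenCV 4.12 (cv2) and the standard library are available. Lean on these libraries where they do the work, as an engineer would, in place of code of your own. Each camera call takes 0.05 s, during which the arm holds its last target. There are 200 camera calls.

## Working session

There is one attempt and no reset: what is moved stays moved. The work goes in short steps, Python scripts to look and compute and a shell command to move; the robot and the scene stay as the last step left them, time stands still between calls to the robot, and variables do not carry over. Pictures are saved under pics/ and viewed, at most 10 in all, crops included, and the job is handed in when it is done.

```bash
mkdir -p pics; ls; cat > h.py <<'E'
import numpy as np, cv2
from cell import telemetry, vision, arm, nets
def snap(name, fn=None):
    im=vision.get_image(name)
    if fn: cv2.imwrite('pics/'+fn, cv2.cvtColor(im['frame'],cv2.COLOR_RGB2BGR))
    return im
def w(im,p): return (np.array(im['cam_to_world'])@np.r_[p,1])[:3]
def pix(im,p):
    c=np.linalg.inv(im['cam_to_world'])@np.r_[p,1]; return c[0]/c[2]*im['fx']+im['cx'], c[1]/c[2]*im['fy']+im['cy']
def cloud(im):
    z=im['range_z']; v,u=np.mgrid[:z.shape[0],:z.shape[1]]
    P=np.stack([(u-im['cx'])/im['fx']*z,(v-im['cy'])/im['fy']*z,z],-1)
    M=np.array(im['cam_to_world']); W=P@M[:3,:3].T+M[:3,3]; W[z==0]=np.nan; return W
E
python3 - <<'E'
from h import *
np.set_printoptions(precision=4,suppress=True)
for c in ('top','side'):
    im=snap(c,c+'1.png'); print(c,im['cam_to_world'][:3,3])
    for t in ['tray','thumb_ledge','stand','dock','dock_mouth','back_stop','button_pivot','stone','brush','gouge','mug']:
        r=nets.spot_point(c,t)
        print(t,[(w(im,x['location']).round(4),round(x['conf'],2)) for x in r[:2]])
s=telemetry.read_state(); print(s); print(arm.grip_depth)
E
```

```text
pics
top [ 0.3877 -0.0473  1.1732]
tray [(array([0.4213, 0.0486, 0.0476]), 0.66), (array([ 0.3694, -0.1687,  0.0486]), 0.62)]
thumb_ledge [(array([ 0.3577, -0.2526,  0.0562]), 0.66), (array([0.5359, 0.0441, 0.0803]), 0.44)]
stand []
dock [(array([ 0.4384,  0.1438, -0.0011]), 0.96), (array([0.4596, 0.2344, 0.0483]), 0.24)]
dock_mouth [(array([0.4228, 0.0465, 0.0498]), 0.64), (array([ 0.7358,  0.1613, -0.0024]), 0.38)]
back_stop []
button_pivot [(array([0.5313, 0.0404, 0.0834]), 0.76)]
stone [(array([ 0.3876, -0.1179,  0.0567]), 0.86)]
brush [(array([0.5312, 0.0413, 0.086 ]), 0.28)]
gouge [(array([ 0.3231, -0.3211,  0.001 ]), 0.66)]
mug [(array([0.7364, 0.1631, 0.    ]), 0.66)]
side [-0.0333 -1.1793  0.73  ]
tray [(array([ 0.3701, -0.1736,  0.0446]), 0.9), (array([0.4207, 0.0471, 0.0467]), 0.16)]
thumb_ledge [(array([ 0.3729, -0.1708, -0.0011]), 0.75), (array([ 0.3594, -0.2512,  0.0546]), 0.61)]
stand [(array([ 0.3729, -0.1702, -0.0055]), 0.85), (array([ 0.7329,  0.1593, -0.0005]), 0.67)]
dock []
dock_mouth [(array([0.4215, 0.0481, 0.0482]), 0.6), (array([ 0.3755, -0.1683, -0.0011]), 0.49)]
back_stop []
button_pivot [(array([0.5302, 0.0405, 0.0809]), 0.96)]
stone [(array([ 0.3852, -0.1169,  0.062 ]), 0.76), (array([ 0.4398,  0.1426, -0.0019]), 0.74)]
brush []
gouge [(array([ 0.3224, -0.3213, -0.0007]), 0.78), (array([ 0.3591, -0.2511,  0.0547]), 0.59)]
mug [(array([0.7312, 0.1592, 0.001 ]), 0.73)]
{'time': 1.2, 'joint_positions': array([-1.2683,  0.0522,  1.4007,  0.    ,  1.6886, -0.0703]), 'joint_vel': array([ 0.0003,  0.0002,  0.0003,  0.0013, -0.0005, -0.0003]), 'joint_torque': array([  0.    , -38.1533, -36.0317,  -0.0001,   0.0002,   0.    ]), 'tool_pos': array([ 0.1912, -0.489 ,  0.2313]), 'eef_rot': array([3.1415, 0.    , 0.3728]), 'wrist_force': array([ 0.4028,  0.0956, -0.1254]), 'ft_torque': array([ 0.0005, -0.0225, -0.0518]), 'finger_force': 0.0, 'gripper_width': 0.08574679617166006}
0.0187
```

View pics/top1.png

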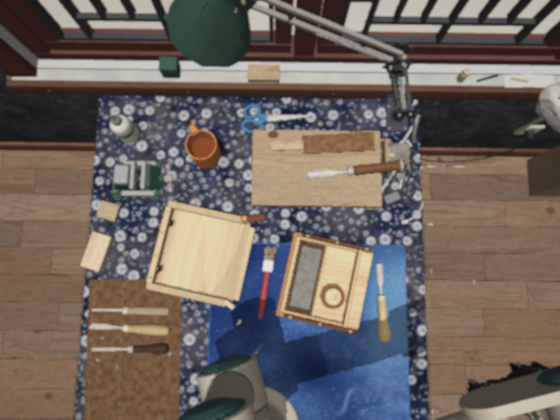

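View pics/side1.png

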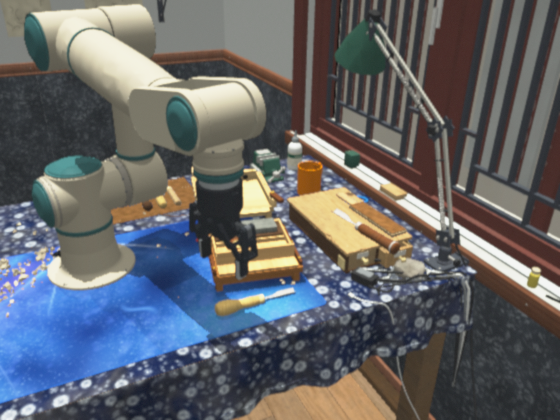

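Top view: the tray sits on the stand around pixel (325,282) with its nose to image left (+y world). The dock is at (200,255), its button points outwards at (255,218), and the brush lies in the gap at (266,285). The side view agrees, with the gouge behind the tail. Next I'll get the headings.

```bash
python3 - <<'E'
from h import *
np.set_printoptions(precision=4,suppress=True)
im=snap('top'); W=cloud(im); print(im['fx'])
h0=1.367
def fr(o,h): 
    d=W[...,:2]-np.array(o); return d[...,0]*np.cos(h)+d[...,1]*np.sin(h), -d[...,0]*np.sin(h)+d[...,1]*np.cos(h)
z=W[...,2]
def fit(sel,lab):
    P=W[sel][:,:2].astype(np.float32)
    if len(P)<8: print(lab,len(P)); return
    vx,vy,x,y=cv2.fitLine(P,cv2.DIST_HUBER,0,.01,.01).ravel()
    print(lab,len(P),'ang',np.arctan2(vy,vx).round(4),'pt',x,y,'z',np.median(z[sel]))
x,y=fr((0.3735,-0.1705),h0)
fit((abs(x+61)>0)&(x>-.085)&(x<-.045)&(abs(y)<.085)&(abs(z-.094)<.006),'tailwall')
for s in(1,-1): fit((abs(x)<.09)&(abs(s*y-.092)<.008)&(abs(z-.078)<.005),'tray side')
for s in(1,-1): fit((abs(x)<.1)&(abs(s*y-.105)<.006)&(abs(z-.064)<.005),'fence')
x2,y2=fr((0.4384,.1438),h0)
for s in(1,-1): fit((x2<.08)&(x2>-.06)&(abs(s*y2-.106)<.012)&(abs(z-.075)<.004),'cheek')
fit((x2>.08)&(x2<.14)&(abs(y2)<.09)&(z>.055),'rail')
fit((abs(x2+.104)<.02)&(abs(y2)<.08)&(z>.03)&(z<.052),'lip')
# profile along axis through ledge
for a in np.arange(-.12,-.03,.004):
    s=(abs(x-a)<.002)&(abs(y)<.07); print(round(a,3),s.sum(),np.nanmedian(z[s]).round(4), end=' | ')
E
```

```text
432.88347304367244
tailwall 241 ang -0.2125 pt 0.36024874 -0.23054849 z 0.09325053149893514
tray side 169 ang 1.3396 pt 0.29326066 -0.11309677 z 0.07677538211681578
tray side 173 ang 1.3819 pt 0.46956927 -0.1686005 z 0.07643756008330005
fence 242 ang 1.3595 pt 0.27081254 -0.15399538 z 0.06345336620700381
fence 228 ang 1.3607 pt 0.47487122 -0.19714256 z 0.0635324441596431
cheek 351 ang 1.3686 pt 0.33823097 0.17530602 z 0.07465769253285948
cheek 322 ang 1.3675 pt 0.54596835 0.1303102 z 0.07479542177557819
rail 644 ang -0.1919 pt 0.45566615 0.2503015 z 0.0818990474455703
lip 628 ang -0.2049 pt 0.41750324 0.047688648 z 0.04804134206578625
-0.12 85 0.0016 | -0.116 80 0.001 | -0.112 36 0.0021 | -0.108 0 nan | -0.104 0 nan | -0.1 63 0.0572 | -0.096 89 0.0578 | -0.092 87 0.0574 | -0.088 89 0.0577 | -0.084 90 0.0578 | -0.08 85 0.0584 | -0.076 91 0.0582 | -0.072 46 0.0586 | -0.068 0 nan | -0.064 82 0.0929 | -0.06 170 0.091 | -0.056 152 0.0597 | -0.052 73 0.058 | -0.048 81 0.0582 | -0.044 78 0.0585 | -0.04 87 0.0594 | -0.036 84 0.0597 | -0.032 90 0.0594 |
  return np.nanmean(a, axis, out=out, keepdims=keepdims)
```

```bash
python3 -m crank '[[0.034,-0.023,0.01,0,0,-0.14,-1],[0.068,-0.046,0.02,0,0,-0.28,-1],[0.102,-0.069,0.04,0,0,-0.42,-1],[0.136,-0.092,0.06,0,0,-0.56,-1],[0.17,-0.115,0.08,0,0,-0.70,-1],[0.205,-0.138,0.09,0,0,-0.84,-1],[0.241,-0.161,0.10,0,0,-0.987,-1],[0.241,-0.161,0.10,0,0,-0.987,-1],[0.241,-0.161,0.10,0,0,-0.987,-1],[0.241,-0.161,0.10,0,0,-0.987,-1],[0.241,-0.161,0.10,0,0,-0.987,-1]]'; cat > fit.py <<'E'
from h import *
import sys
s=telemetry.read_state(); t=np.array(s['tool_pos']); h=1.361
u=np.array([np.cos(h),np.sin(h)]); v=np.array([-u[1],u[0]])
o=np.array([.373,-.1708])
d=t[:2]-o; print('t',s['time'],'tcp',t.round(4),'yaw',round(s['eef_rot'][2],4),'rpy',s['eef_rot'],'tray-start frame x,y',(d@u).round(4),(d@v).round(4))
f=np.array(s['wrist_force']); print('F along',(f[:2]@u).round(2),'lat',(f[:2]@v).round(2),'z',f[2].round(2))
E
python3 fit.py
```

```text
time: 2.35
tool_pos: [0.3567, -0.2523, 0.1318]
eef_rot: [3.141, 0.001, 1.357]
wrist_force: [-0.5, 0.2, -0.7]
gripper_width: 0.0855
finger_force: 0.0
t 2.35 tcp [ 0.3567 -0.2523  0.1318] yaw 1.3572 rpy [3.14088255e+00 6.22249884e-04 1.35716746e+00] tray-start frame x,y -0.0832 -0.001
F along 0.13 lat 0.57 z -0.67
```

```bash
python3 -m crank '[[0,0,0.03,0,0,-0.004,-1],[0,0,0.055,0,0,-0.004,-1],[0,0,0.07,0,0,-0.004,-1],[0,0,0.078,0,0,-0.004,-1],[0,0,0.078,0,0,-0.004,-1],[0,0,0.078,0,0,-0.004,-1]]'; python3 fit.py; python3 - <<'E'
from h import *
im=snap('side','side2.png'); f=cv2.cvtColor(im['frame'],cv2.COLOR_RGB2BGR)[170:320,160:340]; cv2.imwrite('pics/s2c.png',cv2.resize(f,None,fx=4,fy=4))
E
```

```text
time: 2.95
tool_pos: [0.3573, -0.252, 0.0542]
eef_rot: [3.14, 0.001, 1.363]
wrist_force: [0.2, -1.0, 0.9]
gripper_width: 0.085
finger_force: 0.0
t 2.95 tcp [ 0.3573 -0.252   0.0542] yaw 1.3629 rpy [3.14040903e+00 7.11706383e-04 1.36288309e+00] tray-start frame x,y -0.0826 -0.0015
F along -0.97 lat -0.38 z 0.85
```

View pics/s2c.png

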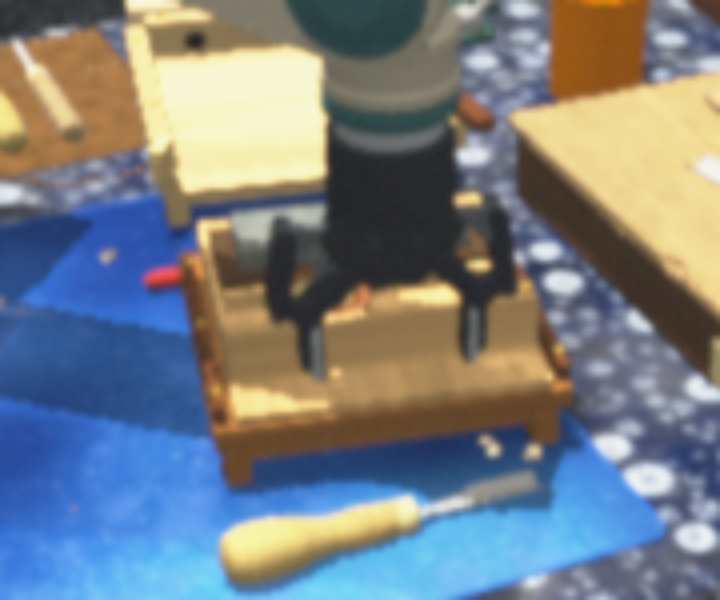

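The fingers are behind the tail wall and just above the ledge (crop (315,370) and (470,350)). Next I feel for the ledge.

```bash
python3 -m crank '[[0,0,0.003,0,0,0,-1],[0,0,0.006,0,0,0,-1],[0,0,0.007,0,0,0,-1],[0,0,0.007,0,0,0,-1],[0,0,0.007,0,0,0,-1]]'; python3 -m crank '[[0,0,0.001,0,0,0,-1],[0,0,0.001,0,0,0,-1],[0,0,0.001,0,0,0,-1]]'; python3 -m crank '[[0,0,0.001,0,0,0,-1],[0,0,0.001,0,0,0,-1],[0,0,0.001,0,0,0,-1]]'
```

```text
time: 3.5
tool_pos: [0.3571, -0.2512, 0.0464]
eef_rot: [3.142, 0.0, 1.364]
wrist_force: [-0.7, 0.6, -0.0]
gripper_width: 0.0854
finger_force: 0.0
time: 3.8
tool_pos: [0.3571, -0.2512, 0.0453]
eef_rot: [3.142, 0.0, 1.364]
wrist_force: [1.5, 0.0, 0.3]
gripper_width: 0.0854
finger_force: 0.0
time: 4.1
tool_pos: [0.3572, -0.2514, 0.0449]
eef_rot: [3.141, 0.0, 1.364]
wrist_force: [-2.0, 1.6, 5.3]
gripper_width: 0.085
finger_force: 2.7
```

```bash
python3 -m crank '[[0,0,0.0005,0,0,0,-1],[0,0,0.0005,0,0,0,-1],[0,0,0.0005,0,0,0,-1]]'; python3 fit.py; python3 -m crank '[[0.001,0,0,0,0,0,-1],[0.002,0,0,0,0,0,-1],[0.002,0,0,0,0,0,-1]]'; python3 fit.py
```

```text
time: 4.4
tool_pos: [0.3573, -0.2515, 0.0448]
eef_rot: [3.141, 0.0, 1.364]
wrist_force: [-2.2, 2.3, 9.1]
gripper_width: 0.0853
finger_force: 4.7
t 4.4 tcp [ 0.3573 -0.2515  0.0448] yaw 1.3638 rpy [3.14093055e+00 4.90713232e-04 1.36384943e+00] tray-start frame x,y -0.0822 -0.0015
F along 1.79 lat 2.64 z 9.1
time: 4.7
tool_pos: [0.358, -0.2502, 0.0449]
eef_rot: [3.14, 0.002, 1.364]
wrist_force: [-1.0, -1.2, 6.6]
gripper_width: 0.0852
finger_force: 3.2
t 4.7 tcp [ 0.358  -0.2502  0.0449] yaw 1.364 rpy [3.13977391e+00 2.20999329e-03 1.36401586e+00] tray-start frame x,y -0.0808 -0.0018
F along -1.42 lat 0.69 z 6.65
```

```bash
python3 -m crank '[[0.003,0,0,0,0,0,-1],[0.006,0,0,0,0,0,-1],[0.009,0,0,0,0,0,-1],[0.012,0,0,0,0,0,-1],[0.015,0,0,0,0,0,-1],[0.018,0,0,0,0,0,-1],[0.021,0,0,0,0,0,-1],[0.024,0,0,0,0,0,-1],[0.027,0,0,0,0,0,-1],[0.030,0,0,0,0,0,-1],[0.030,0,0,0,0,0,-1]]'; python3 fit.py
```

```text
time: 5.8
tool_pos: [0.3643, -0.2206, 0.0449]
eef_rot: [3.139, 0.002, 1.364]
wrist_force: [-0.5, -1.7, 6.1]
gripper_width: 0.0858
finger_force: 3.7
t 5.8 tcp [ 0.3643 -0.2206  0.0449] yaw 1.3639 rpy [3.13944984e+00 1.83645524e-03 1.36387694e+00] tray-start frame x,y -0.0506 -0.0019
F along -1.76 lat 0.16 z 6.05
```

```bash
python3 -m crank '[[0.003,0,0,0,0,0,-1],[0.006,0,0,0,0,0,-1],[0.009,0,0,0,0,0,-1],[0.012,0,0.0001,0,0,0,-1],[0.015,0,0.0001,0,0,0,-1],[0.018,0,0.0002,0,0,0,-1],[0.021,0,0.0003,0,0,0,-1],[0.024,0,0.0003,0,0,0,-1],[0.027,0,0.0003,0,0,0,-1],[0.030,0,0.0003,0,0,0,-1],[0.030,0,0.0003,0,0,0,-1]]'; python3 fit.py
python3 - <<'E'
from h import *
im=snap('top'); W=cloud(im); z=W[...,2]; h=1.361
u=np.array([np.cos(h),np.sin(h)]); v=np.array([-u[1],u[0]]); d=W[...,:2]-np.array([.373,-.1708]); x=d@u; y=d@v
for lab,s in (('wall',(abs(z-.093)<.004)&(x>-.07)&(x<.03)&(abs(y)<.09)),('stone',(abs(z-.092)<.008)&(x>.05)&(x<.17)&(abs(y)<.1))):
    print(lab,s.sum(),np.nanpercentile(x[s],[3,50,97]).round(4),np.nanpercentile(y[s],[1,50,99]).round(4))
E
```

```text
time: 6.9
tool_pos: [0.3707, -0.1914, 0.0449]
eef_rot: [3.139, 0.002, 1.364]
wrist_force: [-1.3, -1.8, 9.3]
gripper_width: 0.0857
finger_force: 4.7
t 6.9 tcp [ 0.3707 -0.1914  0.0449] yaw 1.364 rpy [3.13894872e+00 2.05903743e-03 1.36397720e+00] tray-start frame x,y -0.0206 -0.002
F along -2.08 lat 0.88 z 9.31
wall 83 [-0.0084 -0.0038 -0.0004] [-0.0896  0.0581  0.0895]
stone 1282 [0.0603 0.1122 0.1367] [-0.0739  0.0031  0.0724]
```

```bash
python3 -m crank '[[0.003,0,0.0001,0,0,0,-1],[0.006,0,0.0002,0,0,0,-1],[0.009,0,0.0003,0,0,0,-1],[0.012,0,0.0003,0,0,0,-1],[0.015,0,0.0003,0,0,0,-1],[0.018,0,0.0003,0,0,0,-1],[0.021,0,0.0003,0,0,0,-1],[0.024,0,0.0003,0,0,0,-1],[0.027,0,0.0003,0,0,0,-1],[0.030,0,0.0003,0,0,0,-1],[0.030,0,0.0003,0,0,0,-1]]'; python3 fit.py
```

```text
time: 8.05
tool_pos: [0.3771, -0.1622, 0.0449]
eef_rot: [3.138, 0.002, 1.364]
wrist_force: [-0.7, -1.5, 10.1]
gripper_width: 0.0853
finger_force: 5.5
t 8.05 tcp [ 0.3771 -0.1622  0.0449] yaw 1.3639 rpy [3.13831611e+00 2.19749952e-03 1.36394205e+00] tray-start frame x,y 0.0093 -0.0022
F along -1.6 lat 0.33 z 10.09
```

```bash
python3 -m crank '[[0.003,0,0.0001,0,0,0,-1],[0.006,0,0.0002,0,0,0,-1],[0.009,0,0.0002,0,0,0,-1],[0.012,0,0.0002,0,0,0,-1],[0.015,0,0.0002,0,0,0,-1],[0.018,0,0.0002,0,0,0,-1],[0.020,0,0.0002,0,0,0,-1],[0.022,0,0.0002,0,0,0,-1],[0.022,0,0.0002,0,0,0,-1]]'; python3 fit.py
```

```text
time: 8.95
tool_pos: [0.3817, -0.1408, 0.0449]
eef_rot: [3.138, 0.002, 1.364]
wrist_force: [-0.9, -2.4, 11.6]
gripper_width: 0.0854
finger_force: 6.2
t 8.95 tcp [ 0.3817 -0.1408  0.0449] yaw 1.3639 rpy [3.13790917e+00 2.46466856e-03 1.36394685e+00] tray-start frame x,y 0.0311 -0.0023
F along -2.55 lat 0.41 z 11.6
```

```bash
python3 - <<'E'
from h import *
im=snap('top'); W=cloud(im); z=W[...,2]; h=1.361
u=np.array([np.cos(h),np.sin(h)]); v=np.array([-u[1],u[0]]); d=W[...,:2]-np.array([.373,-.1708]); x=d@u; y=d@v
s=(abs(z-.092)<.008)&(x>.1)&(x<.22)&(abs(y)<.085)
print('stone',s.sum(),np.nanpercentile(x[s],[3,50,97]).round(4))
A=np.c_[x[s],y[s],np.ones(s.sum())]; print('tilt',np.linalg.lstsq(A,z[s],rcond=None)[0])
s=(abs(z-.078)<.005)&(abs(y)<.099)&(x<.3); print('nose', np.nanmax(x[s]))
E
```

```text
stone 1290 [0.1107 0.1636 0.1883]
tilt [ 0.0479993  -0.00262408  0.08385966]
nose 0.292845417766028
```

```bash
python3 -m crank '[[0.002,0,0.0001,0,0,0,-1],[0.004,0,0.0001,0,0,0,-1],[0.006,0,0.0001,0,0,0,-1],[0.008,0,0.0001,0,0,0,-1],[0.010,0,0.0001,0,0,0,-1],[0.012,0,0.0001,0,0,0,-1],[0.014,0,0.0001,0,0,0,-1],[0.016,0,0.0001,0,0,0,-1],[0.018,0,0.0001,0,0,0,-1],[0.020,0,0.0001,0,0,0,-1],[0.022,0,0.0001,0,0,0,-1],[0.024,0,0.0001,0,0,0,-1],[0.026,0,0.0001,0,0,0,-1],[0.026,0,0.0001,0,0,0,-1]]'; python3 fit.py
```

```text
time: 10.4
tool_pos: [0.3872, -0.1154, 0.0449]
eef_rot: [3.138, 0.002, 1.364]
wrist_force: [-0.6, -2.9, 11.8]
gripper_width: 0.0856
finger_force: 7.1
t 10.4 tcp [ 0.3872 -0.1154  0.0449] yaw 1.3638 rpy [3.13761392e+00 2.32053062e-03 1.36380622e+00] tray-start frame x,y 0.0572 -0.0024
F along -2.94 lat 0.02 z 11.76
```

```bash
python3 -m crank '[[0.002,0,0,0,0,0,-1],[0.004,0,0,0,0,0,-1],[0.006,0,0,0,0,0,-1],[0.008,0,0,0,0,0,-1],[0.010,0,0,0,0,0,-1],[0.012,0,0,0,0,0,-1],[0.014,0,0,0,0,0,-1],[0.016,0,0,0,0,0,-1],[0.016,0,0,0,0,0,-1]]'; python3 fit.py;  python3 - <<'E'
from h import *
im=snap('top'); f=cv2.cvtColor(im['frame'],cv2.COLOR_RGB2BGR)[190:350,130:350]; cv2.imwrite('pics/t3c.png',cv2.resize(f,None,fx=3.6,fy=3.6))
print(pix(im,[.4222,.0473,.05]))
E
```

```text
time: 11.3
tool_pos: [0.3906, -0.0996, 0.0449]
eef_rot: [3.138, 0.002, 1.364]
wrist_force: [-1.1, -3.2, 12.2]
gripper_width: 0.0853
finger_force: 7.2
t 11.3 tcp [ 0.3906 -0.0996  0.0449] yaw 1.3638 rpy [3.13754053e+00 2.12825251e-03 1.36379516e+00] tray-start frame x,y 0.0733 -0.0024
F along -3.33 lat 0.41 z 12.21
(np.float64(241.42636049455515), np.float64(261.5427534299447))
```

View pics/t3c.png

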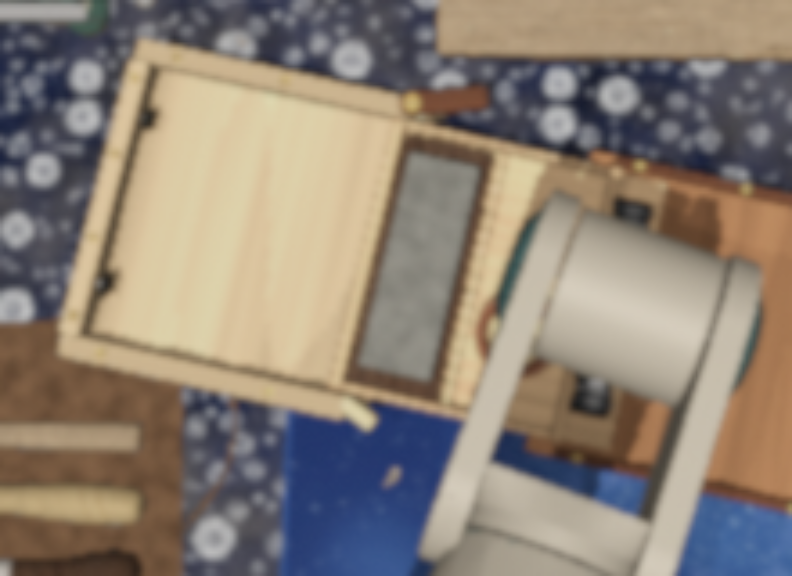

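Button starts at about -0.3 rad, pointing tailwards and slightly out (crop (450,100)). The nose is in the mouth at crop x≈370, so I release the press and push only on the wall.

```bash
python3 -m crank '[[0,0,-0.0007,0,0,0,-1],[0,0,-0.0014,0,0,0,-1],[0,0,-0.002,0,0,0,-1],[0,0,-0.0028,0,0,0,-1],[0,0,-0.0028,0,0,0,-1]]'; python3 fit.py; python3 -m crank '[[0.003,0,0,0,0,0,-1],[0.006,0,0,0,0,0,-1],[0.009,0,0,0,0,0,-1],[0.012,0,0,0,0,0,-1],[0.015,0,0,0,0,0,-1],[0.018,0,0,0,0,0,-1],[0.018,0,0,0,0,0,-1]]';python3 fit.py
```

```text
time: 11.85
tool_pos: [0.3887, -0.0985, 0.0453]
eef_rot: [-3.14, 0.0, 1.364]
wrist_force: [-0.5, -3.0, 0.5]
gripper_width: 0.0855
finger_force: 1.0
t 11.85 tcp [ 0.3887 -0.0985  0.0453] yaw 1.3638 rpy [-3.14042341e+00  3.48032204e-05  1.36375449e+00] tray-start frame x,y 0.074 -0.0003
F along -3.05 lat -0.13 z 0.48
time: 12.55
tool_pos: [0.393, -0.0804, 0.0458]
eef_rot: [3.141, -0.001, 1.364]
wrist_force: [0.3, 1.1, -0.2]
gripper_width: 0.0855
finger_force: 0.0
t 12.55 tcp [ 0.393  -0.0804  0.0458] yaw 1.3643 rpy [ 3.14142023e+00 -5.73119191e-04  1.36433640e+00] tray-start frame x,y 0.0926 -0.0007
F along 1.1 lat -0.11 z -0.22
```

```bash
python3 -m crank '[[0.003,0,-0.001,0,0,0,-1],[0.006,0,-0.002,0,0,0,-1],[0.010,0,-0.003,0,0,0,-1],[0.014,0,-0.003,0,0,0,-1],[0.018,0,-0.003,0,0,0,-1],[0.022,0,-0.003,0,0,0,-1],[0.026,0,-0.003,0,0,0,-1],[0.030,0,-0.003,0,0,0,-1],[0.034,0,-0.003,0,0,0,-1],[0.038,0,-0.003,0,0,0,-1],[0.038,0,-0.003,0,0,0,-1]]';python3 fit.py
python3 -m crank '[[0.004,0,0,0,0,0,-1],[0.008,0,0,0,0,0,-1],[0.012,0,0,0,0,0,-1],[0.016,0,0,0,0,0,-1],[0.020,0,0,0,0,0,-1],[0.024,0,0,0,0,0,-1],[0.028,0,0,0,0,0,-1],[0.032,0,0,0,0,0,-1],[0.036,0,0,0,0,0,-1],[0.040,0,0,0,0,0,-1],[0.040,0,0,0,0,0,-1]]';python3 fit.py
python3 - <<'E'
from h import *
im=snap('top'); f=cv2.cvtColor(im['frame'],cv2.COLOR_RGB2BGR)[190:350,130:350]; cv2.imwrite('pics/t4c.png',cv2.resize(f,None,fx=3.6,fy=3.6))
E
```

```text
time: 13.65
tool_pos: [0.4006, -0.043, 0.0485]
eef_rot: [-3.141, -0.001, 1.364]
wrist_force: [-0.3, 0.3, 0.5]
gripper_width: 0.0855
finger_force: 0.0
t 13.65 tcp [ 0.4006 -0.043   0.0485] yaw 1.3644 rpy [-3.14128633e+00 -7.90889851e-04  1.36442436e+00] tray-start frame x,y 0.1307 -0.0004
F along 0.29 lat 0.33 z 0.48
time: 14.75
tool_pos: [0.409, -0.004, 0.0488]
eef_rot: [3.141, -0.001, 1.364]
wrist_force: [0.2, 0.8, 0.7]
gripper_width: 0.0853
finger_force: 0.0
t 14.75 tcp [ 0.409  -0.004   0.0488] yaw 1.3643 rpy [ 3.14133899e+00 -6.51988453e-04  1.36433131e+00] tray-start frame x,y 0.1707 -0.0005
F along 0.83 lat -0.06 z 0.72
```

View pics/t4c.png

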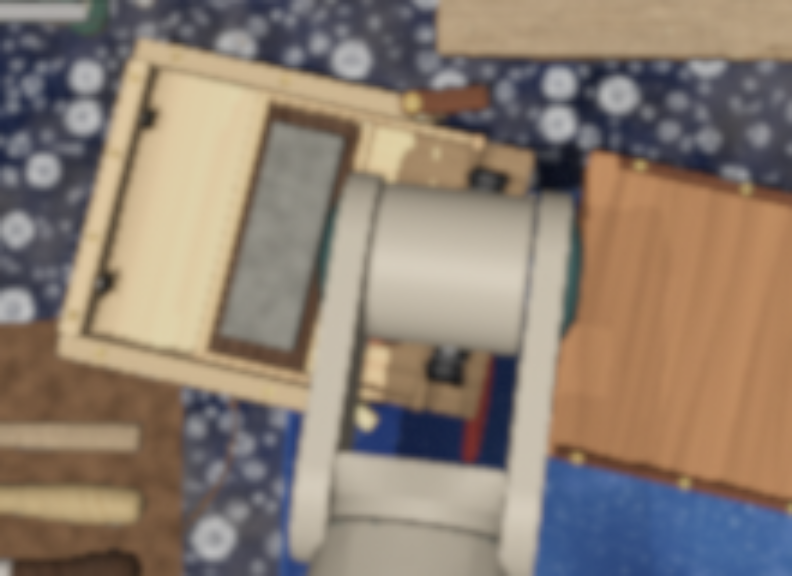

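```bash
python3 -m crank '[[0.004,0,0,0,0,0,-1],[0.008,0,0,0,0,0,-1],[0.012,0,0,0,0,0,-1],[0.016,0,0,0,0,0,-1],[0.020,0,0,0,0,0,-1],[0.024,0,0,0,0,0,-1],[0.028,0,0,0,0,0,-1],[0.032,0,0,0,0,0,-1],[0.036,0,0,0,0,0,-1],[0.040,0,0,0,0,0,-1],[0.043,0,0,0,0,0,-1],[0.046,0,0,0,0,0,-1],[0.049,0,0,0,0,0,-1],[0.052,0,0,0,0,0,-1],[0.054,0,0,0,0,0,-1],[0.054,0,0,0,0,0,-1]]';python3 fit.py
python3 - <<'E'
from h import *
im=snap('top'); W=cloud(im); z=W[...,2]; h=1.368
u=np.array([np.cos(h),np.sin(h)]); v=np.array([-u[1],u[0]]); d=W[...,:2]-np.array([.4384,.1438]); x=d@u; y=d@v
s=(abs(z-.092)<.008)&(x>-.02)&(x<.12)&(abs(y)<.085)
print('stone',s.sum(),np.nanpercentile(x[s],[3,50,97]).round(4))
for a in np.arange(.04,.11,.004):
    q=(abs(x-a)<.002)&(abs(y)<.04); print(round(a,3),np.nanmedian(z[q]).round(3),end=' | ')
E
```

```text
time: 16.4
tool_pos: [0.4199, 0.0487, 0.0486]
eef_rot: [-3.141, -0.001, 1.364]
wrist_force: [0.1, 0.1, -0.0]
gripper_width: 0.0856
finger_force: 0.0
t 16.4 tcp [0.4199 0.0487 0.0486] yaw 1.3641 rpy [-3.14142901e+00 -5.66480379e-04  1.36411155e+00] tray-start frame x,y 0.2245 -0.0002
F along 0.1 lat -0.04 z -0.04
stone 1223 [0.0139 0.0427 0.1156]
0.04 0.092 | 0.044 0.092 | 0.048 0.092 | 0.052 0.092 | 0.056 0.092 | 0.06 0.092 | 0.064 0.077 | 0.068 0.075 | 0.072 0.075 | 0.076 0.078 | 0.08 0.077 | 0.084 0.053 | 0.088 0.05 | 0.092 0.051 | 0.096 0.05 | 0.1 0.049 | 0.104 0.059 | 0.108 0.081 |
```

```bash
python3 -m crank '[[0.001,0,0,0,0,0,-1],[0.002,0,0,0,0,0,-1],[0.003,0,0,0,0,0,-1],[0.004,0,0,0,0,0,-1],[0.005,0,0,0,0,0,-1],[0.006,0,0,0,0,0,-1],[0.007,0,0,0,0,0,-1],[0.008,0,0,0,0,0,-1],[0.008,0,0,0,0,0,-1]]';python3 fit.py; for i in 1; do python3 -m crank '[[0.0005,0,0,0,0,0,-1],[0.001,0,0,0,0,0,-1],[0.001,0,0,0,0,0,-1]]'; python3 fit.py; done; python3 -m crank '[[0.0005,0,0,0,0,0,-1],[0.001,0,0,0,0,0,-1],[0.001,0,0,0,0,0,-1]]'; python3 fit.py
```

```text
time: 17.35
tool_pos: [0.4216, 0.0563, 0.0487]
eef_rot: [-3.142, -0.0, 1.364]
wrist_force: [-0.4, -0.2, -0.8]
gripper_width: 0.0854
finger_force: 0.5
t 17.35 tcp [0.4216 0.0563 0.0487] yaw 1.3639 rpy [-3.14152659e+00 -1.92326656e-04  1.36393781e+00] tray-start frame x,y 0.2322 -0.0002
F along -0.29 lat 0.35 z -0.8
time: 17.65
tool_pos: [0.4218, 0.0571, 0.0487]
eef_rot: [3.141, 0.0, 1.364]
wrist_force: [-0.5, -1.6, -0.6]
gripper_width: 0.0855
finger_force: 0.8
t 17.65 tcp [0.4218 0.0571 0.0487] yaw 1.3638 rpy [3.14148766e+00 8.48631283e-06 1.36379331e+00] tray-start frame x,y 0.2331 -0.0003
F along -1.62 lat 0.15 z -0.55
time: 17.95
tool_pos: [0.422, 0.0581, 0.0487]
eef_rot: [3.141, -0.0, 1.364]
wrist_force: [-0.4, -2.0, -1.0]
gripper_width: 0.0853
finger_force: 0.9
t 17.95 tcp [0.422  0.0581 0.0487] yaw 1.3638 rpy [ 3.14147576e+00 -9.77314270e-06  1.36380875e+00] tray-start frame x,y 0.2341 -0.0003
F along -2.06 lat 0.02 z -1.0
```

```bash
python3 -m crank '[[0.0005,0,0,0,0,0,-1],[0.001,0,0,0,0,0,-1],[0.0015,0,0,0,0,0,-1],[0.002,0,0,0,0,0,-1],[0.002,0,0,0,0,0,-1]]' >/dev/null; python3 fit.py;  python3 -m crank '[[0.0005,0,0,0,0,0,-1],[0.001,0,0,0,0,0,-1],[0.001,0,0,0,0,0,-1]]'>/dev/null; python3 fit.py
```

```text
t 18.45 tcp [0.4224 0.0601 0.0487] yaw 1.3638 rpy [ 3.14149812e+00 -6.98325694e-05  1.36384490e+00] tray-start frame x,y 0.2361 -0.0003
F along -1.39 lat -0.38 z -0.47
t 18.75 tcp [0.4227 0.061  0.0487] yaw 1.3638 rpy [ 3.14144189e+00 -6.71328499e-05  1.36384377e+00] tray-start frame x,y 0.2371 -0.0003
F along -1.95 lat -0.42 z -0.99
```

```bash
python3 -m crank '[[0.0005,0,0,0,0,0,-1],[0.001,0,0,0,0,0,-1],[0.001,0,0,0,0,0,-1]]' >/dev/null; python3 fit.py;  python3 -m crank '[[0.0005,0,0,0,0,0,-1],[0.001,0,0,0,0,0,-1],[0.001,0,0,0,0,0,-1]]'>/dev/null; python3 fit.py
```

```text
t 19.05 tcp [0.4229 0.062  0.0487] yaw 1.3638 rpy [ 3.14147665e+00 -2.69772429e-05  1.36383926e+00] tray-start frame x,y 0.2381 -0.0003
F along -1.97 lat 0.17 z 0.23
t 19.35 tcp [0.4231 0.063  0.0487] yaw 1.3638 rpy [ 3.14150765e+00 -3.39790624e-05  1.36381550e+00] tray-start frame x,y 0.2391 -0.0003
F along -2.02 lat 0.38 z 0.49
```

```bash
python3 -m crank '[[0.0005,0,0,0,0,0,-1],[0.001,0,0,0,0,0,-1],[0.001,0,0,0,0,0,-1]]' >/dev/null; python3 fit.py;  python3 -m crank '[[0.0005,0,0,0,0,0,-1],[0.001,0,0,0,0,0,-1],[0.001,0,0,0,0,0,-1]]'>/dev/null; python3 fit.py
```

```text
t 19.65 tcp [0.4233 0.064  0.0487] yaw 1.3638 rpy [ 3.14150986e+00 -3.70236605e-05  1.36381714e+00] tray-start frame x,y 0.2401 -0.0003
F along -1.38 lat -0.93 z -0.26
t 19.95 tcp [0.4235 0.065  0.0487] yaw 1.3638 rpy [ 3.14155515e+00 -5.60507110e-05  1.36382103e+00] tray-start frame x,y 0.2411 -0.0003
F along -1.92 lat -0.3 z 0.79
```

```bash
python3 -m crank '[[0.0005,0,0,0,0,0,-1],[0.001,0,0,0,0,0,-1],[0.001,0,0,0,0,0,-1]]' >/dev/null; python3 fit.py;  python3 -m crank '[[0.0005,0,0,0,0,0,-1],[0.001,0,0,0,0,0,-1],[0.001,0,0,0,0,0,-1]]'>/dev/null; python3 fit.py
```

```text
t 20.25 tcp [0.4237 0.0659 0.0487] yaw 1.3638 rpy [3.14149231e+00 5.93381696e-05 1.36384353e+00] tray-start frame x,y 0.2421 -0.0003
F along -3.06 lat -1.47 z 0.15
t 20.55 tcp [0.4238 0.066  0.0487] yaw 1.3639 rpy [3.14143237e+00 2.13078888e-03 1.36394879e+00] tray-start frame x,y 0.2422 -0.0004
F along -6.92 lat -1.27 z 1.8
```

```bash
python3 -m crank '[[0.0002,0,0,0,0,0,-1],[0.0002,0,0,0,0,0,-1],[0.0002,0,0,0,0,0,-1],[0.0002,0,0,0,0,0,-1]]'; python3 fit.py
```

```text
time: 20.95
tool_pos: [0.4238, 0.066, 0.0487]
eef_rot: [3.142, 0.003, 1.364]
wrist_force: [-1.0, -9.4, 2.1]
gripper_width: 0.0856
finger_force: 4.4
t 20.95 tcp [0.4238 0.066  0.0487] yaw 1.3639 rpy [3.14152662e+00 2.50494896e-03 1.36393454e+00] tray-start frame x,y 0.2421 -0.0004
F along -9.45 lat -0.95 z 2.09
```

```bash
python3 -m crank '[[-0.0005,0,0,0,0,0,-1],[-0.001,0,0,0,0,0,-1],[-0.002,0,0,0,0,0,-1],[-0.004,0,0,0,0,0,-1],[-0.006,0,0,0,0,0,-1],[-0.006,0,-0.01,0,0,0,-1],[-0.006,0,-0.03,0,0,0,-1],[-0.006,0,-0.06,0,0,0,-1],[-0.006,0,-0.1,0,0,0,1],[-0.006,-0.03,-0.1,0,0,0,1],[-0.03,-0.06,-0.1,0,0,0,1],[-0.06,-0.06,-0.1,0,0,0,1],[-0.09,-0.06,-0.1,0,0,0,1],[-0.12,-0.06,-0.1,0,0,0,1],[-0.12,-0.06,-0.1,0,0,0,1]]'; python3 fit.py
python3 - <<'E'
from h import *
im=snap('top'); f=cv2.cvtColor(im['frame'],cv2.COLOR_RGB2BGR)[190:350,130:350]; cv2.imwrite('pics/t5c.png',cv2.resize(f,None,fx=3.6,fy=3.6))
W=cloud(im)
h=1.368; u=np.array([np.cos(h),np.sin(h)]); v=np.array([-u[1],u[0]])
for t in ('button','button_pivot'):
    for r in nets.masks_of('top',t)[:1]:
        P=W[r['pixels']]; P=P[(P[:,2]>.08)&(P[:,2]<.096)]; P=P[np.linalg.norm(P[:,:2]-[.5308,.0405],axis=1)<.08]
        print(t,r['conf'],len(P)); 
        if len(P)>5:
            vx,vy,x,y=cv2.fitLine(P[:,:2].astype(np.float32),cv2.DIST_HUBER,0,.01,.01).ravel(); d=np.array([vx,vy]); print(x,y,d,P.min(0),P.max(0),'theta',np.arctan2(d@v,-(d@u)),np.arctan2(-d@v,(d@u)))
for t in('button_pivot','dock_mouth','tray','dock'): print(t,[(w(im,q['location']).round(4),round(q['conf'],2)) for q in nets.spot_point('top',t)[:1]])
E
```

```text
time: 22.45
tool_pos: [0.3401, -0.0402, 0.1496]
eef_rot: [3.14, 0.001, 1.36]
wrist_force: [0.7, 0.7, 0.1]
gripper_width: 0.0002
finger_force: 0.0
t 22.45 tcp [ 0.3401 -0.0402  0.1496] yaw 1.3599 rpy [3.13988480e+00 6.95540640e-04 1.35994329e+00] tray-start frame x,y 0.1208 0.0593
F along 0.82 lat -0.54 z 0.11
button 0.45 166
0.5319735 0.015768094 [ 0.10143182 -0.99484247] [ 0.5218858  -0.01270599  0.08197948] [0.54411121 0.04567593 0.0956126 ] theta -0.30440289238514984 2.8371897612046433
button_pivot 0.92 172
0.53191817 0.016900145 [ 0.09512701 -0.99546516] [ 0.5218858  -0.01270599  0.08197948] [0.54163553 0.06280902 0.0956126 ] theta -0.29806739126792936 2.843525262321864
button_pivot [(array([0.5327, 0.0413, 0.0833]), 0.55)]
dock_mouth [(array([0.4229, 0.0508, 0.0502]), 0.93)]
tray [(array([0.4259, 0.0511, 0.05  ]), 0.69)]
dock []
```

View pics/t5c.png

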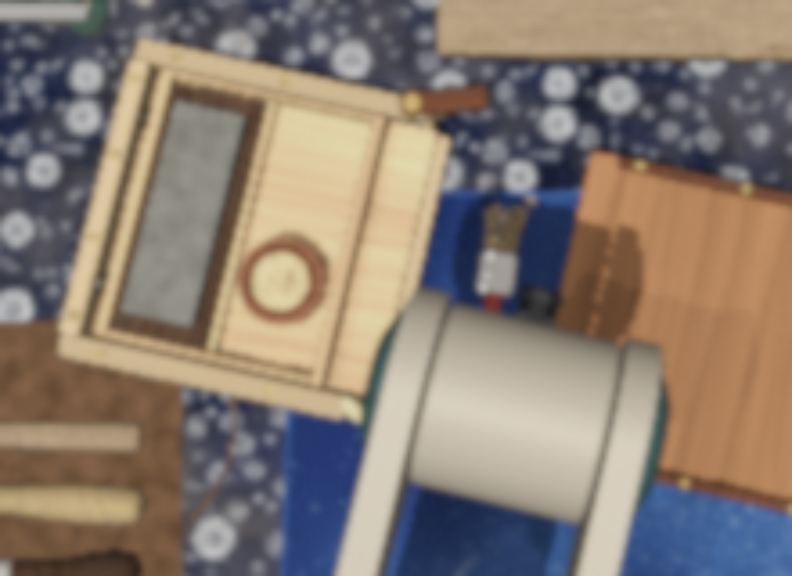

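The tray is home with its nose at the buffers (crop (125,200)), and the button is at about -0.30 rad, pointing right from (412,103). The sweep comes next.

```bash
cat > sw.py <<'E'
from h import *
h=1.368; u=np.array([np.cos(h),np.sin(h)]); v=np.array([-u[1],u[0]]); pv=np.array([.530,.0405])
s=telemetry.read_state(); t=s['tool_pos']; y=s['eef_rot'][2]; tx=np.array([np.cos(y),np.sin(y)]); ty=np.array([tx[1],-tx[0]])
print('t',s['time'],t.round(4),y, 'dz to .080:',t[2]-.080)
f=s['wrist_force']; print('F u,v,z',f[:2]@u,f[:2]@v,f[2]); d=t[:2]-pv; print('rel pivot u,v',d@u,d@v)
def c(th,r=.040,g=0): 
    hh=.011*abs(np.sin(th))+.015*abs(np.cos(th)); return pv+(-r*np.cos(th)-(.009+hh+g)*np.sin(th))*u+(r*np.sin(th)-(.009+hh+g)*np.cos(th))*v
for th,g in [(-.3,.015)]+[(a,0) for a in np.arange(-.3,1.6,.11)]:
    d=c(th,g=g)-t[:2]; print(round(th,2),g,'dx %.4f dy %.4f'%(d@tx,d@ty))
E
python3 sw.py
```

```text
t 22.8 [ 0.3406 -0.0374  0.1487] 1.3653356101814562 dz to .080: 0.06874039916270948
F u,v,z 0.2883898910623454 0.6736373645099999 -0.19394013832161183
rel pivot u,v -0.11444414252414803 0.16978550147821514
-0.3 0.015 dx 0.0891 dy 0.2211
-0.3 0 dx 0.0846 dy 0.2068
-0.19 0 dx 0.0806 dy 0.2025
-0.08 0 dx 0.0771 dy 0.1975
0.03 0 dx 0.0742 dy 0.1927
0.14 0 dx 0.0718 dy 0.1892
0.25 0 dx 0.0697 dy 0.1851
0.36 0 dx 0.0680 dy 0.1807
0.47 0 dx 0.0669 dy 0.1759
0.58 0 dx 0.0663 dy 0.1708
0.69 0 dx 0.0665 dy 0.1654
0.8 0 dx 0.0674 dy 0.1600
0.91 0 dx 0.0691 dy 0.1545
1.02 0 dx 0.0716 dy 0.1492
1.13 0 dx 0.0748 dy 0.1442
1.24 0 dx 0.0789 dy 0.1396
1.35 0 dx 0.0836 dy 0.1356
1.46 0 dx 0.0889 dy 0.1322
1.57 0 dx 0.0947 dy 0.1295
```

```bash
python3 -m crank '[[0.018,0.044,0,0,0,0,1],[0.036,0.088,0,0,0,0,1],[0.054,0.132,0,0,0,0,1],[0.072,0.176,0,0,0,0,1],[0.089,0.223,0,0,0,0,1],[0.089,0.223,0,0,0,0,1],[0.089,0.223,0.03,0,0,0,1],[0.089,0.223,0.055,0,0,0,1],[0.089,0.223,0.068,0,0,0,1],[0.089,0.223,0.068,0,0,0,1],[0.089,0.223,0.068,0,0,0,1]]'; python3 sw.py
python3 - <<'E'
from h import *
im=snap('side'); f=cv2.cvtColor(im['frame'],cv2.COLOR_RGB2BGR)[110:270,190:390]; cv2.imwrite('pics/s6c.png',cv2.resize(f,None,fx=3.6,fy=3.6))
E
```

```text
time: 23.9
tool_pos: [0.5774, 0.0034, 0.082]
eef_rot: [3.14, -0.0, 1.364]
wrist_force: [0.0, -0.8, 0.3]
gripper_width: 0.0002
finger_force: 0.0
t 23.9 [0.5774 0.0034 0.082 ] 1.3641319861185024 dz to .080: 0.001992256551761107
F u,v,z -0.8026101681017321 -0.16779749059039947 0.29043273854487117
rel pivot u,v -0.026830410968923277 -0.05388711034696892
-0.3 0.015 dx 0.0009 dy -0.0023
-0.3 0 dx -0.0036 dy -0.0167
-0.19 0 dx -0.0077 dy -0.0210
-0.08 0 dx -0.0112 dy -0.0259
0.03 0 dx -0.0140 dy -0.0307
0.14 0 dx -0.0165 dy -0.0343
0.25 0 dx -0.0186 dy -0.0383
0.36 0 dx -0.0203 dy -0.0427
0.47 0 dx -0.0214 dy -0.0475
0.58 0 dx -0.0219 dy -0.0527
0.69 0 dx -0.0218 dy -0.0580
0.8 0 dx -0.0209 dy -0.0635
0.91 0 dx -0.0192 dy -0.0689
1.02 0 dx -0.0167 dy -0.0742
1.13 0 dx -0.0135 dy -0.0792
1.24 0 dx -0.0094 dy -0.0838
1.35 0 dx -0.0047 dy -0.0879
1.46 0 dx 0.0006 dy -0.0913
1.57 0 dx 0.0064 dy -0.0939
```

View pics/s6c.png

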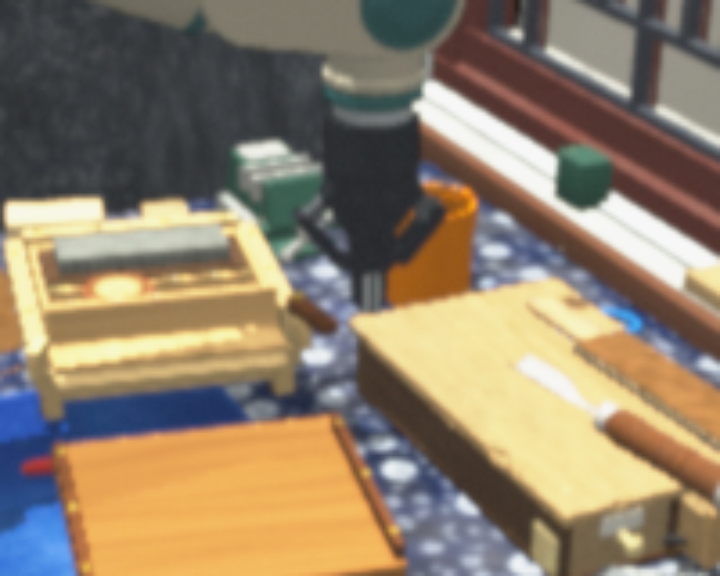

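The finger is outside the bar (crop (370,300) against the bar at (315,312)) and clear of the chest, so I sweep.

```bash
python3 -m crank '[[-0.002,-0.008,0.002,0,0,0,1],[-0.0036,-0.0167,0.002,0,0,0,1],[-0.0077,-0.021,0.002,0,0,0,1],[-0.0112,-0.0259,0.002,0,0,0,1],[-0.014,-0.0307,0.002,0,0,0,1],[-0.0165,-0.0343,0.002,0,0,0,1],[-0.0186,-0.0383,0.002,0,0,0,1],[-0.0203,-0.0427,0.002,0,0,0,1],[-0.0214,-0.0475,0.002,0,0,0,1],[-0.0219,-0.0527,0.002,0,0,0,1],[-0.0218,-0.058,0.002,0,0,0,1],[-0.0209,-0.0635,0.002,0,0,0,1],[-0.0192,-0.0689,0.002,0,0,0,1],[-0.0167,-0.0742,0.002,0,0,0,1],[-0.0135,-0.0792,0.002,0,0,0,1],[-0.0094,-0.0838,0.002,0,0,0,1],[-0.0047,-0.0879,0.002,0,0,0,1],[-0.0047,-0.0879,0.002,0,0,0,1]]'; python3 sw.py | head -3
python3 -m crank '[[0.002,-0.002,0,0,0,0,1],[0.004,-0.003,0,0,0,0,1],[0.006,-0.004,0,0,0,0,1],[0.008,-0.005,0,0,0,0,1],[0.009,-0.006,0,0,0,0,1],[0.009,-0.006,0,0,0,0,1]]'; python3 sw.py | head -3
```

```text
time: 25.75
tool_pos: [0.4895, 0.0174, 0.0785]
eef_rot: [-3.141, -0.0, 1.365]
wrist_force: [-0.2, 0.3, 0.2]
gripper_width: 0.0002
finger_force: 0.0
t 25.75 [0.4895 0.0174 0.0785] 1.3646558501539992 dz to .080: -0.0014655633768392295
F u,v,z 0.27808683550743163 0.23152848919711436 0.22171727268469213
rel pivot u,v -0.030750178340725746 0.0350553769748358
time: 26.35
tool_pos: [0.4859, 0.0269, 0.0787]
eef_rot: [-3.141, -0.0, 1.364]
wrist_force: [0.4, 0.3, 0.7]
gripper_width: -0.0002
finger_force: 0.1
t 26.35 [0.4859 0.0269 0.0787] 1.3640120480180742 dz to .080: -0.0013368213196492534
F u,v,z 0.38241429599073773 -0.34477861082908395 0.7233364554301472
rel pivot u,v -0.02217816249145326 0.04047134595136196
```

```bash
python3 - <<'E'
from h import *
im=snap('side'); f=cv2.cvtColor(im['frame'],cv2.COLOR_RGB2BGR)[130:250,180:330]; cv2.imwrite('pics/s7c.png',cv2.resize(f,None,fx=4.8,fy=4.8,interpolation=2))
E
```

```text
(no output)
```

View pics/s7c.png

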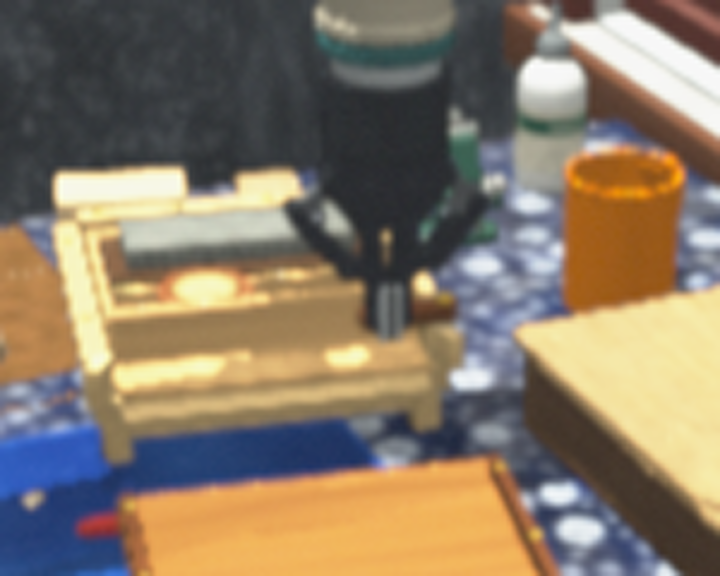

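The bar has swung across behind the tail wall (crop (430,305)). I feel for its end stop.

```bash
python3 -m crank '[[0.001,0,0,0,0,0,1],[0.002,0,0,0,0,0,1],[0.002,0,0,0,0,0,1]]' >/dev/null; python3 sw.py | head -3;python3 -m crank '[[0.0005,0,0,0,0,0,1],[0.001,0,0,0,0,0,1],[0.001,0,0,0,0,0,1]]' >/dev/null; python3 sw.py | head -3
```

```text
t 26.7 [0.4861 0.0282 0.0786] 1.363643897783862 dz to .080: -0.0014310251585587241
F u,v,z -4.254686515412076 2.6827153383776374 1.1842016048430128
rel pivot u,v -0.020924562853311228 0.04056548642073763
t 27.0 [0.4861 0.0282 0.0786] 1.3631543490532458 dz to .080: -0.0014445782255599615
F u,v,z -9.082318817107964 2.2015939659268358 2.972054058781796
rel pivot u,v -0.020859431309675783 0.040576001693341746
```

```bash
python3 -m crank '[[0.0005,0,0,0,0,0,1],[0.001,0,0,0,0,0,1],[0.001,0,0,0,0,0,1]]' >/dev/null; python3 sw.py | head -3
```

```text
t 27.3 [0.4861 0.0283 0.0786] 1.3627319695459525 dz to .080: -0.0014269055747726522
F u,v,z -12.90458584340775 3.646275261535694 3.3445146908499375
rel pivot u,v -0.02075222263574346 0.040566778057123186
```

End stop reached. I back off, lift clear and verify.

```bash
python3 -m crank '[[-0.002,0,0,0,0,0,1],[-0.006,0,0,0,0,0,1],[-0.015,0,0,0,0,0,1],[-0.03,0,0,0,0,0,1],[-0.03,0,-0.03,0,0,0,1],[-0.03,0,-0.07,0,0,0,1],[-0.06,0,-0.1,0,0,0,1],[-0.1,0,-0.1,0,0,0,1],[-0.14,0,-0.1,0,0,0,1],[-0.18,0,-0.1,0,0,0,1],[-0.2,0,-0.1,0,0,0,1],[-0.2,0,-0.1,0,0,0,1],[-0.2,0,-0.1,0,0,0,1]]'; python3 - <<'E'
from h import *
im=snap('top'); f=cv2.cvtColor(im['frame'],cv2.COLOR_RGB2BGR)[190:350,130:350]; cv2.imwrite('pics/t8c.png',cv2.resize(f,None,fx=3.6,fy=3.6))
W=cloud(im); h=1.368; u=np.array([np.cos(h),np.sin(h)]); v=np.array([-u[1],u[0]])
for r in nets.masks_of('top','button')[:1]:
    P=W[r['pixels']]; P=P[(P[:,2]>.084)&(P[:,2]<.096)]; P=P[np.linalg.norm(P[:,:2]-[.530,.0405],axis=1)<.08]
    vx,vy,x,y=cv2.fitLine(P[:,:2].astype(np.float32),cv2.DIST_HUBER,0,.01,.01).ravel(); d=np.array([vx,vy]); d*=np.sign(d@v); print(r['conf'],len(P),'theta',np.arctan2(d@v,-(d@u)))
E
```

```text
time: 28.6
tool_pos: [0.4457, -0.1651, 0.1787]
eef_rot: [3.141, -0.001, 1.363]
wrist_force: [-0.6, -0.4, 0.2]
gripper_width: 0.0001
finger_force: 0.0
0.54 160 theta 1.5671451677867483
```

View pics/t8c.png

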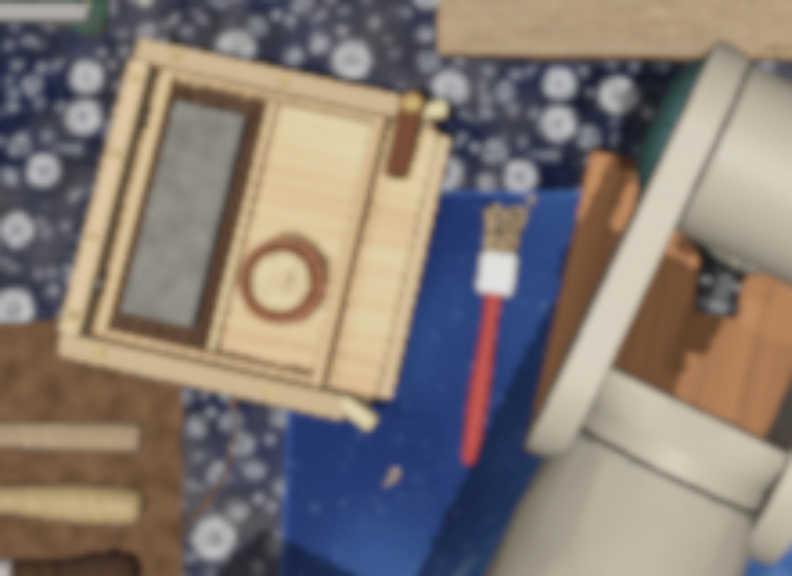

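The tray is home, the button lies across at 1.57 rad (crop (405,140)), the brush hasn't moved and the robot is clear.

```bash
python3 -c "
from cell import arm; print(arm.sign_off())"
```

```text
the job is handed in; nothing more can be done
None
```

The tray is home against the buffers, the turn-button is across behind its tail wall at about 1.57 rad, the brush is where it was, I touched neither the gouge nor the mug, and the job is handed in (no verdict was returned).

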